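# Set the tab-locked dial of a label printer and feed

### The job

Make the label printer ready: pinch the two release tabs of its lock dial, turn the dial clockwise gently until its pointer rests against the stop, without forcing it, and let go so that both tabs snap out again into their notches. Then press the feed button fully in and let it come up. Leave everything else on the desk where it is.

Things in the scene. Friction and masses are not known exactly. Their poses are not given: they have to be found in the camera images.
- printer: desktop label printer, a fixed grey box 260 (x) x 240 (y) mm on the desk; origin at the centre of its underside, x to its back. Its flat front deck is 110 mm above the desk; behind it (x from 50 to 130 mm) a black housing stands 30 mm above the deck. The lock dial is on the deck's left (+y) half, the feed button on the right half.
- dial_grip (a point): point on the upright axis of the lock dial, 40 mm above the deck, z up, x and y turning with the dial. Round core 25 mm across, top 50 mm above the deck; white release tabs on opposite sides, at this point's +y (A) and -y (B), outer faces 52 mm apart at rest, 42 mm pressed fully in. All else of the dial is lower than 22 mm above the deck and within 50 mm of the axis.
- dial (a joint): angle of the dial (rad), 0 at the start, growing clockwise seen from above; friction about 0.04 N m. Locked at 0 (0.08 rad of play), it turns only while both tabs are pressed in. It ends where the pointer meets a sprung stop post, set anywhere from 0.87 to 1.43 rad. From 0.04 rad before to 0.1 rad past first touch the tabs find their second notches.
- tab_a (a joint): how far tab A is pressed in (m): 0 sprung fully out, 0.005 fully in. Free of its notch beyond 0.0035. Let go between the notches it stays about 0.003 in; in a notch it springs out to 0. Spring 4 N at rest, 9 N fully in.
- tab_b (a joint): the same for tab B.
- grip_a: the upright ribbed finger face of tab A, flat, 20 mm wide, from 22 to 52 mm above the deck (thin plastic: cracks if squeezed with more than 60 N); origin on the dial's axis at deck level, axes as point dial_grip.
- grip_b: the same for tab B.
- pointer: white plastic finger of the dial, pointing along the dial's -x, 18 to 48 mm from the axis, 15 to 20 mm above the deck, 6 mm wide; origin on the axis at the deck. It meets the steel stop post at 43 mm from the axis; the post gives 4.5 N m/rad about the axis. It snaps off if pressed on anything with more than 7 N (0.3 N m on the dial).
- feed_top (a point): centre of the top of the round white feed button, 26 mm across, in a black collar 42 mm across and 12 mm high; the top stands 22 mm above the deck at rest. Press straight down.
- feed (a joint): how far the feed button is pressed (m): 0 up, 0.006 fully down. Spring: about 1.5 N to start, 5 N fully down.
- label_roll: upright roll of blank labels on the printer's raised rear housing, ring 64 mm across, 45 mm high; leave it alone
- eraser: white block 45 x 20 x 12 mm on the printer's deck; leave it alone
- phone: white phone 145 x 70 x 8 mm, lying on the desk left of the printer; leave it alone
- mouse: dark blue computer mouse 100 x 60 x 32 mm on the desk; leave it alone
- stapler: stapler 130 x 35 x 44 mm on the desk; leave it alone
- mug: white mug, 80 mm across, 90 mm high, on the desk; leave it alone
- scanner: hand-held bar-code scanner lying on the desk, 190 x 60 x 35 mm; leave it alone
- notes: block of note paper 76 x 76 x 25 mm on the desk; leave it alone

How it is judged:
By the outcome, as a careful person would: the job done as asked, in the order asked, and still so for the second after the job is handed in, with the robot touching nothing.
It also fails if it takes over 67 s, if anything falls off the work surface, if the arm or the gripper's body presses on something with over 40 N, if the wrist force passes 120 N, or if a joint passes its speed limit or range.

### The arm

A 6-joint arm with a two-finger parallel gripper is mounted at the origin on the work surface. World frame = base frame: x ahead of the robot, y to its left, z up, the work surface at z = 0. Lengths are in m, angles in rad, forces in N, time in s.
With the tool pointing down it reaches from about 0.375 to 0.75 m from the base axis. Payload 9 kg.
Tool frame: the origin (TCP) lies on the centre line of the jaws, within the pads' length; the fingertips stand 11 mm ahead of it and the grasp point (between the pads) lies 8 mm behind it (arm.nose_length is the distance from the TCP to the fingertips, in m); z points along the fingers, x is the direction in which the jaws open and shut, and the axes are right-handed (so a half turn about z gives the same grasp; the last joint's range is limited). The gripper opens to 85 mm and grips with 20 to 120 N. Pads are 22 mm wide; open, the fingers measure 114 mm over their backs; the gripper's body (76 mm by 85 mm) begins 54 mm behind the grasp point. The pads swing forward as they close: fully open they stand 13 mm farther back than shut.
Start: joints at [-1.454, 0.104, 0.097, 1.564, 0, 1.353], TCP at [0.197, -0.567, 0.242] pointing down, gripper open.
Joint ranges: [-2.99, 2.99], [-0.84, 1.86], [-1.1, 1.16], [-1.84, 2.11], [-1.51, 1.56], [-3.14, 3.14]. Speed limits (rad/s): [2.22, 2.22, 2.57, 3.14, 3.14, 3.14].

### API

Orientations are given as a unit quaternion [w, x, y, z].
In Python, from workcell import sensors, optics, workorder, arm gives the robot as it stands. The module is installed in compiled form; this text tells all that it offers.
- The arm moves only by the tool carry_out, never from a script. Its argument "commands" is a list of rows, each a list of 3 entries, a list of its own where there are three numbers: the shift along the tool's x, y, z in mm, then the turn, a rotation vector about the tool's x, y, z in degrees, then the finger opening in mm, from 0 to 85.4. In form: [[[dx, dy, dz], [ax, ay, az], fingers], ...]. A call has 1 to 12 rows; each row is the pose to reach, as a shift and turn from the pose commanded when the call began, along the tool's axes at that moment; what a row does not reach only later rows make up. A row lasts 1/8 s, in which the tool goes at most 62.5 mm and 10.7 degrees, less where a joint would pass 70% of its speed; a pose out of reach is approached as far as the arm can. A call with a gripper value outside its range is refused whole. The fingers move at their own pace and stop on an object; "newtons" is the grip in N (left out, the last holds). Time passes only in rows, so rows that repeat a pose let the fingers close. It gives the time, the measured TCP pose, the force and the opening at its end, in the units of the state.
- sensors.sense(): the state, without advancing time (a new reading comes with each control period).
- optics.camera(name): name is "scene" or "top" or "wrist"; returns (picture, depth): 480x640x3 uint8, blue, green, red; 480x640 float32, m along the optical axis (not along the pixel's ray), 0 where there is no reading.
- optics.camera_info(name): a dict with "mtx" (3x3 intrinsics, pixels), "rvec" (rotation vector, rad) and "tvec" (3), from world to camera coordinates, as OpenCV has them. Camera axes: x right, y down, z forward; pixel columns grow to the right and rows downward; lengths in m; the calibration is good to about 2 mm. A picture is of the moment at which its call begins: read the wrist's pose just before it. camera_info takes no time and is no camera call; for the wrist camera it gives the pose at the moment of the call.
- workorder.hand_in(): hands the job in, once; it reports no verdict.
The state is a dict: "time_s": time; "joints": joint angles; "qd": joint speeds; "tau": joint torques, N m; "tool_pos": TCP position; "tool_rot": TCP orientation; "contact_force": force on the tool from outside, world axes, zero at the start; "torque": the same for the moment, N m; "opening": finger opening in m.
Only numpy, scipy, OpenCV 4.12 (cv2) and the standard library are available. Lean on these libraries where they do the work, as an engineer would, in place of code of your own. Each camera call takes 0.05 s, during which the arm holds its last target. There are 200 camera calls.

## Working session

There is one attempt and no reset: what is moved stays moved. The work goes in short steps, Python scripts to look and compute and a tool call to move; the robot and the scene stay as the last step left them, time stands still between calls to the robot, and variables do not carry over. Pictures are saved under pics/ and viewed, about 8 in all and at most 12, crops included, and the job is handed in when it is done.

Besides the shell and the picture viewer there is one more tool, called by a JSON object that holds its "op" and its "data", one argument or row to a line. carry_out: Moves the arm, as the interface text tells. Its arguments: {"type":"object","properties":{"commands":{"type":"array","items":{"type":"array"}},"newtons":{"type":"number"}},"required":["commands"]}

```bash
mkdir -p pics; cat > h.py <<'E'
import numpy as np, cv2
from workcell import sensors, optics, workorder, arm
from scipy.spatial.transform import Rotation as R
def info(n):
    i=optics.camera_info(n); return np.array(i["mtx"],float),cv2.Rodrigues(np.array(i["rvec"],float))[0],np.array(i["tvec"],float).ravel()
def ray(c,uv,z):
    K,Rm,t=c; d=Rm.T@np.linalg.inv(K)@np.array([uv[0],uv[1],1.]); o=-Rm.T@t
    return o+d*(z-o[2])/d[2]
def cloud(c,depth):
    K,Rm,t=c; v,u=np.mgrid[0:480,0:640]; p=np.stack([(u-K[0,2])*depth/K[0,0],(v-K[1,2])*depth/K[1,1],depth],-1)
    return (p-t)@Rm
def proj(c,P):
    K,Rm,t=c; q=K@(Rm@np.asarray(P,float)+t); return q[:2]/q[2]
E
python3 - <<'E'
from h import *
print(sensors.sense()); print(arm.nose_length)
for n in("top","scene"):
    c=info(n); b,d=optics.camera(n); cv2.imwrite(f"pics/{n}0.png",b); np.savez(f"{n}0.npz",b=b,d=d)
    print(n,c[0][0,0],-c[1].T@c[2],c[1])
E
```

```text
{'time_s': 0.0, 'joints': array([-1.45368378e+00,  1.04696006e-01,  9.64198425e-02,  1.56388914e+00,
        1.15484282e-05,  1.35308549e+00]), 'qd': array([ 6.02995189e-05, -1.17446462e-03, -7.55222130e-04,  1.83113368e-04,
        8.56480372e-04,  2.81542967e-04]), 'tau': array([ 2.22415460e-03, -5.56931448e+01,  5.03650582e+01,  1.68940960e-02,
       -2.42557571e-04, -8.77921821e-06]), 'tool_pos': array([ 0.19712785, -0.56634151,  0.24149704]), 'tool_rot': array([-5.11602662e-04,  8.15046543e-01, -5.79395085e-01, -4.54777230e-04]), 'contact_force': array([-0.85626911,  0.89947965, -0.64804701]), 'torque': array([ 0.05208078, -0.0008425 ,  0.01018286]), 'opening': 0.08504283801574053}
0.011
top 475.8085082777103 [0.49019764 0.0472491  0.92064523] [[ 0.00165337 -0.99952384  0.03081155]
 [-0.99031566 -0.00591398 -0.13870805]
 [ 0.13882423 -0.03028383 -0.98985389]]
scene 508.19130212533236 [1.1780423  0.30642139 0.83340484] [[-0.44883645  0.89349309  0.01469523]
 [ 0.64133582  0.33353241 -0.69097359]
 [-0.62228146 -0.30070956 -0.72273062]]
```

View pics/top0.png

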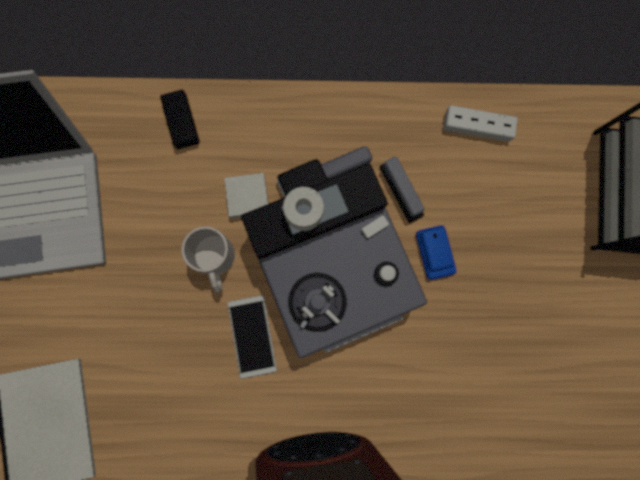

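View pics/scene0.png

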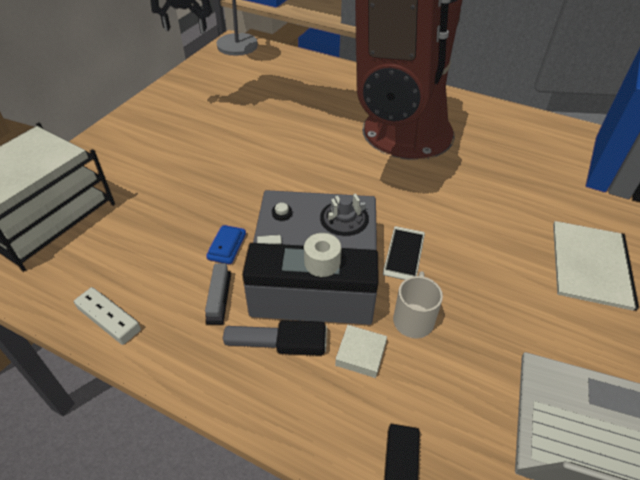

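```bash
python3 - <<'E'
from h import *
b=np.load("top0.npz")["b"]; cv2.imwrite("pics/c1.png",cv2.convertScaleAbs(cv2.resize(b[255:345,270:420],None,fx=5,fy=5,interpolation=cv2.INTER_CUBIC),alpha=1.4))
d=np.load("top0.npz")["d"]; c=info("top"); P=cloud(c,d)
g=cv2.cvtColor(b,cv2.COLOR_BGR2GRAY)
n,l,s,ce=cv2.connectedComponentsWithStats((g[260:345,270:420]>135).astype(np.uint8))
for i in range(1,n):
    if s[i,4]>4:
        m=l==i; print(ce[i]+[270,260],s[i,4],np.median(P[260:345,270:420][m],0))
print("deck z",np.median(P[320:335,350:380,2]))
for uv in [(318,302),(388,272)]: print(ray(c,uv,.11),ray(c,uv,.162))
E
```

```text
[387.5877193  272.35087719] 114 [ 0.55020893 -0.08968525  0.13179083]
[328.23076923 290.76923077] 13 [0.51739317 0.01151407 0.16245009]
[307.125 311.125] 8 [0.48667469 0.04466547 0.16216805]
[332.0625 315.625 ] 16 [0.47844465 0.0034225  0.12929169]
deck z 0.10845948529425757
[0.50068647 0.02597442 0.11      ] [0.50001364 0.02733912 0.162     ]
[ 0.55192993 -0.09388866  0.11      ] [ 0.54797002 -0.08483518  0.162     ]
```

View pics/c1.png

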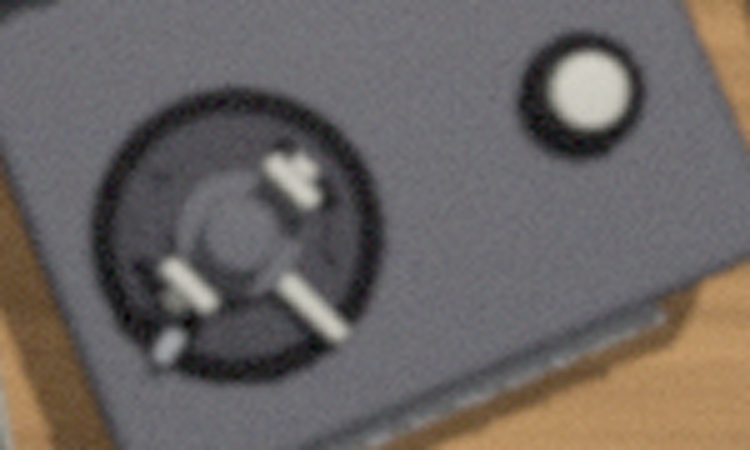

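{"op": "carry_out", "data": {
  "commands": [
    [[-38,-40,-5],[0,0,-10],85],
    [[-77,-80,-10],[0,0,-20],85],
    [[-115,-120,-15],[0,0,-30],85],
    [[-154,-160,-20],[0,0,-40],85],
    [[-192,-200,-25],[0,0,-50],85],
    [[-231,-240,-30],[0,0,-60],85],
    [[-269,-281,-35],[0,0,-70],85],
    [[-307,-321,-40],[0,0,-80],85],
    [[-346,-361,-45],[0,0,-90],85],
    [[-384,-401,-50],[0,0,-100],85],
    [[-423,-441,-55],[0,0,-110],85],
    [[-461,-481,-58],[0,0,-120],85]
  ]
}}

```text
time_s: 1.6
tool_pos: [0.5005, 0.0287, 0.3004]
tool_rot: [0.0, 0.908, 0.419, 0.0]
contact_force: [0.6, -0.9, 1.0]
opening: 0.0851
```

{"op": "carry_out", "data": {
  "commands": [
    [[0,0,0],[0,0,-10],85],
    [[0,0,0],[0,0,-20],85],
    [[0,0,0],[0,0,-30],85],
    [[0,0,0],[0,0,-40],85],
    [[0,0,0],[0,0,-50],85],
    [[0,0,0],[0,0,-60],85],
    [[0,0,0],[0,0,-70],85],
    [[0,0,0],[0,0,-80],85],
    [[0,0,0],[0,0,-88],85],
    [[0,0,0],[0,0,-88],85],
    [[0,0,0],[0,0,-88],85]
  ]
}}

```text
time_s: 2.98
tool_pos: [0.4999, 0.0268, 0.3001]
tool_rot: [-0.0, 0.366, 0.93, -0.0]
contact_force: [-0.3, 0.4, 0.1]
opening: 0.085
```

```bash
python3 - <<'E'
from h import *
s=sensors.sense(); print(s); M=R.from_quat(np.roll(s["tool_rot"],-1)).as_matrix(); print(M)
c=info("wrist"); b,d=optics.camera("wrist"); np.savez("w1.npz",b=b,d=d,K=c[0],R=c[1],t=c[2])
cv2.imwrite("pics/w1.png",b); print(c[0][0,0],-c[1].T@c[2],c[1]); print([proj(c,p) for p in ([.5,.027,.16],[.55,-.09,.132])])
E
```

```text
{'time_s': 2.975, 'joints': array([-2.08295118e-01, -1.76003771e-01, -7.10607323e-02,  1.67603511e+00,
       -8.79663257e-05, -1.02873315e+00]), 'qd': array([-1.14190221e-03, -2.59057016e-05,  8.01976257e-04,  1.31808739e-03,
       -1.07232467e-03, -9.79642683e-03]), 'tau': array([-3.07737400e-04, -4.07031548e+01,  4.96080029e+01,  4.77482667e-03,
       -7.66471076e-04, -5.04880305e-02]), 'tool_pos': array([0.49990598, 0.02677642, 0.30010765]), 'tool_rot': array([-1.38511713e-04,  3.66439212e-01,  9.30441981e-01, -6.79352237e-05]), 'contact_force': array([-0.32448689,  0.41812507,  0.14600458]), 'torque': array([ 0.00966387, -0.01603262, -0.00335447]), 'opening': 0.08495599771585524}
[[-7.31444570e-01  6.81900834e-01 -3.07542486e-04]
 [ 6.81900871e-01  7.31444599e-01 -2.49073220e-05]
 [ 2.07965966e-04 -2.27931814e-04 -9.99999952e-01]]
335.0294803821447 [ 0.44692381 -0.03029884  0.43152758] [[-7.30677360e-01  6.82722434e-01  8.20377047e-04]
 [ 6.50902662e-01  6.96258966e-01  3.02570944e-01]
 [ 2.06000777e-01  2.21615724e-01 -9.53126514e-01]]
[array([314.76801096, 232.1559747 ]), array([181.8480199 , 166.98913225])]
```

View pics/w1.png

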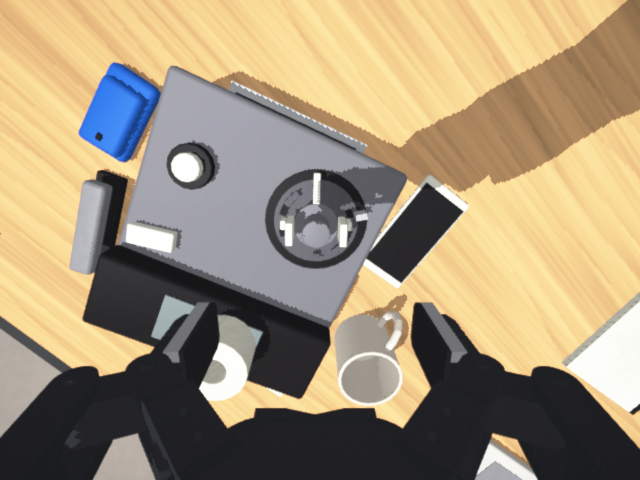

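```bash
python3 - <<'E'
from h import *
f=np.load("w1.npz"); b,d=f["b"],f["d"]; c=(f["K"],f["R"],f["t"]); P=cloud(c,d)
print("deck z",np.median(P[120:150,230:270,2]))
g=b.min(2); o=(270,165)
cv2.imwrite("pics/c2.png",cv2.resize(b[150:285,250:385],None,fx=4,fy=4,interpolation=cv2.INTER_CUBIC))
Q=P[165:275,260:380].reshape(-1,3); G=g[165:275,260:380].ravel()
a=np.array([.5,.0268]); e=np.array([-.7314,.6819]); n=np.array([.6819,.7314])
rel=Q[:,:2]-a; A=rel@e; N=rel@n
for nm,m in {"top core":(Q[:,2]>.155)&(abs(A)<.013)&(abs(N)<.016),"tabA":(Q[:,2]>.159)&(A>.015)&(A<.04),"tabB":(Q[:,2]>.159)&(A<-.015)&(A>-.04),
 "ptr":(abs(Q[:,2]-.13)<.004)&(abs(A)<.012)&(N<-.02)&(N>-.055)&(G>150)}.items():
    if m.sum(): print(nm,m.sum(),"e",np.percentile(A[m],[2,50,98]).round(4),"n",np.percentile(N[m],[2,50,98]).round(4),"z",np.median(Q[m,2]))
    if nm=="ptr": print(np.polyfit(N[m],A[m],1))
m=(Q[:,2]>.118)&(np.hypot(A,N)>.037)&(np.hypot(A,N)<.056)&(A>.01)
print("post",m.sum(),A[m].mean(),N[m].mean(),np.percentile(Q[m,2],[5,50,95])); print(np.c_[A,N,Q[:,2]][m].round(4)[:40])
m=(P[...,2]>.129)&(P[...,2]<.136)&(np.hypot(P[...,0]-.55,P[...,1]+.09)<.02)&(g>150)
print("feed",m.sum(),P[m].mean(0),P[m].min(0),P[m].max(0))
E
```

```text
deck z 0.10983692179813809
top core 637 e [-0.0099  0.0003  0.0114] n [-0.0093  0.0013  0.0126] z 0.15969287010573524
tabA 170 e [0.0208 0.0238 0.027 ] n [-0.0069  0.0025  0.0119] z 0.16180696759449875
tabB 165 e [-0.0251 -0.0223 -0.0191] n [-0.0081  0.0012  0.0111] z 0.16166926840232035
ptr 189 e [-0.0014  0.0013  0.004 ] n [-0.0455 -0.0326 -0.0206] z 0.12979160189162334
[-0.03233261  0.0005123 ]
post 143 0.03974837291124022 -0.001185096849990779 [0.11927248 0.1299581  0.13168115]
[[ 0.0424 -0.0088  0.1182]
 [ 0.044  -0.0092  0.12  ]
 [ 0.0449 -0.0093  0.1205]
 [ 0.046  -0.0091  0.1196]
 [ 0.0466 -0.0095  0.1217]
 [ 0.0475 -0.0097  0.1224]
 [ 0.0377 -0.0078  0.1182]
 [ 0.0385 -0.0079  0.1187]
 [ 0.0393 -0.0083  0.1205]
 [ 0.0402 -0.0083  0.1203]
 [ 0.0411 -0.0084  0.1208]
 [ 0.042  -0.0086  0.1216]
 [ 0.0428 -0.0087  0.1223]
 [ 0.0435 -0.009   0.1238]
 [ 0.0445 -0.009   0.1237]
 [ 0.0453 -0.0092  0.1247]
 [ 0.0461 -0.0094  0.1255]
 [ 0.0471 -0.0093  0.125 ]
 [ 0.0373 -0.0076  0.1217]
 [ 0.0382 -0.0076  0.1217]
 [ 0.039  -0.0078  0.1226]
 [ 0.0398 -0.0081  0.1237]
 [ 0.0407 -0.0082  0.1244]
 [ 0.0414 -0.0086  0.1262]
 [ 0.0423 -0.0087  0.1263]
 [ 0.0432 -0.0087  0.1263]
 [ 0.044  -0.009   0.1276]
 [ 0.0449 -0.009   0.1278]
 [ 0.0457 -0.0092  0.1287]
 [ 0.0464 -0.0094  0.1296]
 [ 0.0471 -0.0098  0.1312]
 [ 0.0373 -0.0067  0.1219]
 [ 0.0377 -0.0077  0.1264]
 [ 0.0385 -0.008   0.1274]
 [ 0.0391 -0.0085  0.1299]
 [ 0.0402 -0.0082  0.1286]
 [ 0.0411 -0.0083  0.1289]
 [ 0.0417 -0.0087  0.1306]
 [ 0.0427 -0.0086  0.1303]
 [ 0.0438 -0.0083  0.1289]]
feed 651 [ 0.54803648 -0.08796514  0.13159822] [ 0.53631523 -0.1005576   0.12901541] [ 0.56112681 -0.07547963  0.1340237 ]
```

View pics/c2.png

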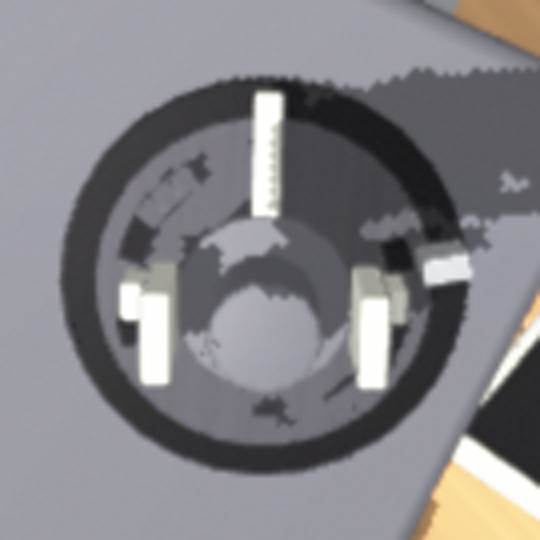

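{"op": "carry_out", "data": {
  "commands": [
    [[0.6,1.3,25],[0,0,1.75],80],
    [[0.6,1.3,50],[0,0,1.75],75],
    [[0.6,1.3,80],[0,0,1.75],70],
    [[0.6,1.3,105],[0,0,1.75],70],
    [[0.6,1.3,125],[0,0,1.75],70],
    [[0.6,1.3,142],[0,0,1.75],70],
    [[0.6,1.3,154],[0,0,1.75],70],
    [[0.6,1.3,154],[0,0,1.75],66],
    [[0.6,1.3,154],[0,0,1.75],62]
  ],
  "newtons": 20
}}

```text
time_s: 4.15
tool_pos: [0.5008, 0.028, 0.147]
tool_rot: [0.001, 0.379, 0.925, 0.0]
contact_force: [0.3, -0.4, 0.5]
opening: 0.0618
```

```bash
python3 - <<'E'
from h import *
s=sensors.sense(); print(s["tool_pos"],s["contact_force"],s["torque"],s["opening"])
b,d=optics.camera("wrist"); cv2.imwrite("pics/w2.png",b)
E
```

```text
[0.50083747 0.02799397 0.14703476] [ 0.30357225 -0.43591153  0.49601963] [ 0.00216739 -0.01250922  0.02891062] 0.061773115581583486
```

View pics/w2.png

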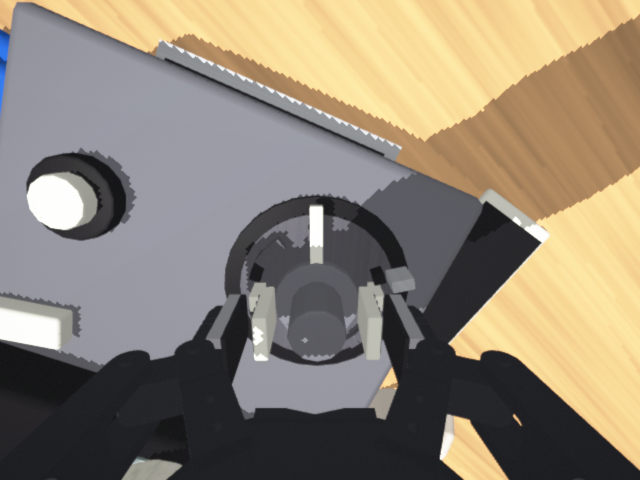

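{"op": "carry_out", "data": {
  "commands": [
    [[0,0,0],[0,0,0],56],
    [[0,0,0],[0,0,0],53],
    [[0,0,0],[0,0,0],51],
    [[0,0,0],[0,0,0],50],
    [[0,0,0],[0,0,0],49],
    [[0,0,0],[0,0,0],49]
  ],
  "newtons": 25
}}

```text
time_s: 4.95
tool_pos: [0.5007, 0.028, 0.1468]
tool_rot: [0.001, 0.379, 0.925, 0.0]
contact_force: [-1.7, 0.4, 5.9]
opening: 0.0489
```

```bash
python3 - <<'E'
from h import *
s=sensors.sense(); M=R.from_quat(np.roll(s["tool_rot"],-1)).as_matrix(); print(s["tool_pos"],"tool F",M.T@s["contact_force"],M.T@s["torque"],s["opening"],s["tau"][[0,5]])
E
```

```text
[0.50073886 0.02799752 0.14684464] tool F [ 1.53348271 -0.8870207  -5.88160183] [ 0.08389022  0.31227655 -0.03266001] 0.04889804920341769 [-0.40283837  0.04210279]
```

{"op": "carry_out", "data": {
  "commands": [
    [[-0.5,0,0],[0,0,0],48],
    [[-0.5,0,0],[0,0,0],46],
    [[-0.5,0,0],[0,0,0],44],
    [[-0.5,0,0],[0,0,0],43],
    [[-0.5,0,0],[0,0,0],41],
    [[-0.5,0,0],[0,0,0],40],
    [[-0.5,0,0],[0,0,0],40],
    [[-0.5,0,0],[0,0,0],40]
  ],
  "newtons": 25
}}

```text
time_s: 5.95
tool_pos: [0.5005, 0.0284, 0.1477]
tool_rot: [-0.0, 0.379, 0.925, 0.0]
contact_force: [-8.0, 4.4, 15.2]
opening: 0.0402
```

```bash
cat > st.py <<'E'
from h import *
s=sensors.sense(); M=R.from_quat(np.roll(s["tool_rot"],-1)).as_matrix()
print(s["time_s"],s["tool_pos"].round(4),"F",(M.T@s["contact_force"]).round(2),"T",(M.T@s["torque"]).round(3),"op",s["opening"].round(4),"tau6",s["tau"][5].round(3),"yaw",np.degrees(np.arctan2(M[1,0],M[0,0])).round(2))
E
python3 st.py
```

```text
Traceback (most recent call last):
  File "st.py", line 3, in <module>
    print(s["time_s"],s["tool_pos"].round(4),"F",(M.T@s["contact_force"]).round(2),"T",(M.T@s["torque"]).round(3),"op",s["opening"].round(4),"tau6",s["tau"][5].round(3),"yaw",np.degrees(np.arctan2(M[1,0],M[0,0])).round(2))
                                                                                                                       ^^^^^^^^^^^^^^^^^^
AttributeError: 'float' object has no attribute 'round'
```

{"op": "carry_out", "data": {
  "commands": [
    [[-0.4,0,-0.5],[0,0,0],41],
    [[-0.8,0,-1],[0,0,0],41],
    [[-0.8,0,-1],[0,0,0],41]
  ],
  "newtons": 25
}}

```text
time_s: 6.32
tool_pos: [0.5005, 0.0283, 0.1476]
tool_rot: [-0.001, 0.379, 0.925, 0.001]
contact_force: [-6.5, 6.5, 8.7]
opening: 0.041
```

```bash
sed -i 's/s\["opening"\].round(4)/round(s["opening"],4)/' st.py; python3 st.py
```

```text
6.325 [0.5005 0.0283 0.1476] F [ 9.2   0.08 -8.68] T [0.02  2.066 0.022] op 0.041 tau6 0.022 yaw 135.48
```

{"op": "carry_out", "data": {
  "commands": [
    [[0.5,0,-0.5],[0,0,0],41],
    [[1,0,-1],[0,0,0],41],
    [[1,0,-1],[0,0,0],41]
  ],
  "newtons": 25
}}

```text
time_s: 6.7
tool_pos: [0.5003, 0.0283, 0.1478]
tool_rot: [-0.001, 0.379, 0.925, 0.0]
contact_force: [-0.6, 4.3, -2.7]
opening: 0.041
```

```bash
python3 st.py
```

```text
6.7 [0.5003 0.0283 0.1478] F [3.42 2.66 2.67] T [-0.622  0.818 -0.037] op 0.041 tau6 0.035 yaw 135.45
```

{"op": "carry_out", "data": {
  "commands": [
    [[0.5,-0.4,0.4],[0,0,0],41],
    [[0.5,-0.4,0.4],[0,0,4],41],
    [[0.5,-0.4,0.4],[0,0,8],41],
    [[0.5,-0.4,0.4],[0,0,12],41],
    [[0.5,-0.4,0.4],[0,0,16],41],
    [[0.5,-0.4,0.4],[0,0,20],41],
    [[0.5,-0.4,0.4],[0,0,20],41]
  ],
  "newtons": 25
}}

```text
time_s: 7.58
tool_pos: [0.5, 0.0286, 0.1478]
tool_rot: [-0.0, 0.534, 0.845, 0.001]
contact_force: [0.5, 7.5, -1.2]
opening: 0.0413
```

```bash
python3 st.py; python3 - <<'E'
from h import *
b,d=optics.camera("wrist"); cv2.imwrite("pics/w3.png",b[100:400,150:550])
E
```

```text
7.575 [0.5    0.0286 0.1478] F [6.59 3.68 1.18] T [-0.634  1.398 -0.008] op 0.0413 tau6 0.418 yaw 115.4
```

View pics/w3.png

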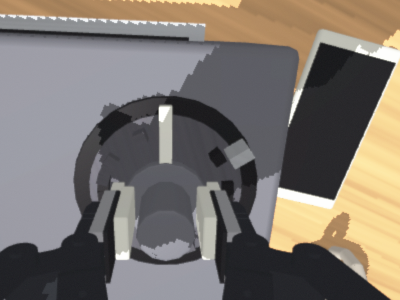

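{"op": "carry_out", "data": {
  "commands": [
    [[0.9,0.4,0],[0,0,3],41],
    [[0.9,0.4,0],[0,0,6],41],
    [[0.9,0.4,0],[0,0,9],41],
    [[0.9,0.4,0],[0,0,12],41],
    [[0.9,0.4,0],[0,0,15],41],
    [[0.9,0.4,0],[0,0,18],41],
    [[0.9,0.4,0],[0,0,21],41],
    [[0.9,0.4,0],[0,0,24],41],
    [[0.9,0.4,0],[0,0,24],41]
  ],
  "newtons": 25
}}

```text
time_s: 8.75
tool_pos: [0.4999, 0.0292, 0.1477]
tool_rot: [-0.0, 0.698, 0.716, 0.0]
contact_force: [-0.3, 4.7, -1.1]
opening: 0.0409
```

```bash
python3 st.py; python3 - <<'E'
from h import *
b,d=optics.camera("wrist"); cv2.imwrite("pics/w4.png",cv2.resize(b[180:380,220:420],None,fx=3,fy=3)); c=info("wrist"); P=cloud(c,d); np.savez("w4.npz",b=b,d=d,K=c[0],R=c[1],t=c[2])
E
```

```text
8.75 [0.4999 0.0292 0.1477] F [ 4.66 -0.17  1.06] T [ 0.099  1.066 -0.004] op 0.0409 tau6 0.353 yaw 91.42
```

View pics/w4.png

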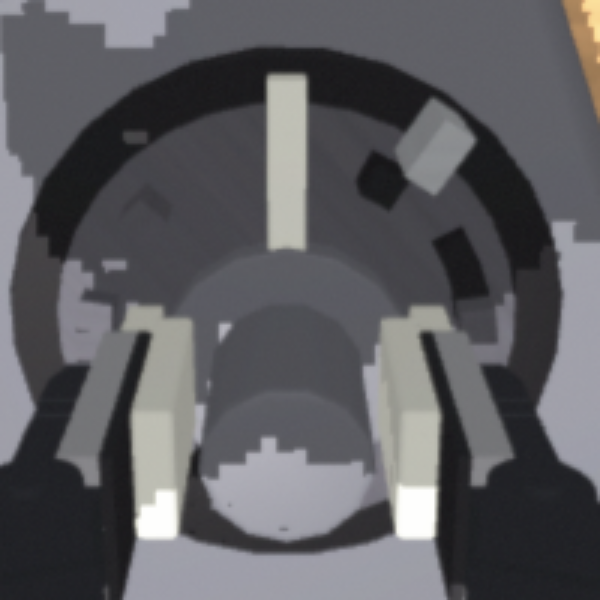

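```bash
python3 - <<'E'
from h import *
f=np.load("w4.npz"); c=(f["K"],f["R"],f["t"]); P=cloud(c,f["d"])
ax=np.array([.5001,.0287])
for n,q in {"ptrR tip":(307,75),"ptrR mid":(306,150),"ptrL tip":(268,75),"postTL":(432,97),"postL low":(398,148),"postR":(475,140),"post bot":(440,190),"postmid":(430,150),"postmid2":(450,120)}.items():
    px=(220+q[0]/3,180+q[1]/3); p=ray(c,px,.13); r=p[:2]-ax; z=P[int(px[1]),int(px[0])]
    print(n,"r",np.hypot(*r).round(4),"cw deg",(-np.degrees(np.arctan2(r[1],r[0]))).round(2),"depth",z.round(4),np.hypot(*(z[:2]-ax)).round(4),(-np.degrees(np.arctan2(*(z[:2]-ax)[::-1]))).round(1))
E
```

```text
ptrR tip r 0.0479 cw deg -177.1 depth [0.4557 0.0315 0.1127] 0.0445 -176.4
ptrR mid r 0.0362 cw deg -175.82 depth [0.4682 0.0318 0.115 ] 0.0321 -174.5
ptrL tip r 0.0478 cw deg 175.88 depth [0.4533 0.0251 0.1255] 0.0469 175.6
postTL r 0.0498 cw deg -154.46 depth [0.4587 0.0528 0.1133] 0.0479 -149.8
postL low r 0.0404 cw deg -155.48 depth [0.4671 0.047  0.1154] 0.0377 -151.0
postR r 0.0478 cw deg -143.35 depth [0.4612 0.0569 0.131 ] 0.048 -144.1
post bot r 0.0384 cw deg -141.8 depth [0.4696 0.052  0.1305] 0.0384 -142.6
postmid r 0.0426 cw deg -149.29 depth [0.4634 0.0502 0.1303] 0.0425 -149.6
postmid2 r 0.0481 cw deg -149.43 depth [0.4591 0.0535 0.1283] 0.0479 -148.9
```

{"op": "carry_out", "data": {
  "commands": [
    [[0.7,0,0],[0,0,3],41],
    [[0.7,0,0],[0,0,6],41],
    [[0.7,0,0],[0,0,9],41],
    [[0.7,0,0],[0,0,12],41],
    [[0.7,0,0],[0,0,15],41],
    [[0.7,0,0],[0,0,17],41],
    [[0.7,0,0],[0,0,17],41]
  ]
}}

```text
time_s: 9.68
tool_pos: [0.4999, 0.0296, 0.1477]
tool_rot: [0.0, 0.796, 0.605, -0.0]
contact_force: [0.1, 2.4, -2.7]
opening: 0.041
```

```bash
python3 st.py
```

```text
9.675 [0.4999 0.0296 0.1477] F [ 2.34 -0.57  2.72] T [0.328 0.71  0.045] op 0.041 tau6 0.248 yaw 74.45
```

{"op": "carry_out", "data": {
  "commands": [
    [[0,0,0],[0,0,0.5],41],
    [[0,0,0],[0,0,1],41],
    [[0,0,0],[0,0,1.5],41]
  ]
}}

```text
time_s: 10.05
tool_pos: [0.4999, 0.0296, 0.1478]
tool_rot: [-0.0, 0.804, 0.594, -0.0]
contact_force: [-0.1, 3.4, -3.5]
opening: 0.0409
```

```bash
python3 st.py; python3 - <<'E'
from h import *
b,d=optics.camera("wrist"); cv2.imwrite("pics/w5.png",cv2.resize(b[180:380,220:420],None,fx=3,fy=3)); c=info("wrist"); np.savez("w5.npz",b=b,d=d,K=c[0],R=c[1],t=c[2])
E
```

```text
10.05 [0.4999 0.0296 0.1478] F [ 3.23 -1.09  3.47] T [ 0.278  0.618 -0.054] op 0.0409 tau6 -0.077 yaw 72.91
```

View pics/w5.png

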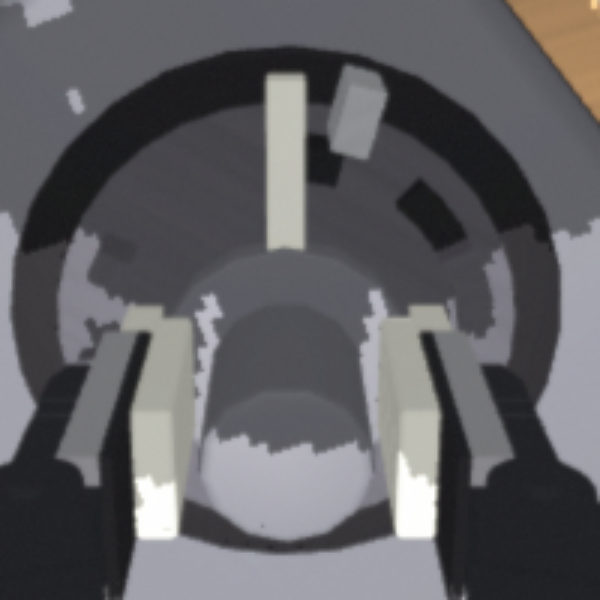

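```bash
python3 - <<'E'
from h import *
f=np.load("w5.npz"); c=(f["K"],f["R"],f["t"]); P=cloud(c,f["d"])
ax=np.array([.4999,.0294])
for n,q,z in [("ptrR",(306,75),.13),("ptrR",(306,140),.13),("ptrL",(266,75),.13),("ptrL",(266,140),.13),("top",(345,107),.131),("top",(330,152),.131),("top",(385,95),.131),("top",(368,160),.131),("base",(348,65),.125),("base",(348,65),.12)]:
    p=ray(c,(220+q[0]/3,180+q[1]/3),z); r=p[:2]-ax; print(n,np.hypot(*r).round(4),(-np.degrees(np.arctan2(r[1],r[0]))%360).round(2))
K=P[180:260,310:360]; m=K[...,2]>.1285; r=K[m][:,:2]-ax; a=-np.degrees(np.arctan2(r[:,1],r[:,0]))%360; print(np.c_[np.hypot(*r.T)*1e3,a,K[m][:,2]*1e3].round(1)[::6])
E
```

```text
ptrR 0.0476 200.93
ptrR 0.0375 202.05
ptrL 0.0476 193.68
ptrL 0.0375 192.66
top 0.0438 209.07
top 0.0364 208.02
top 0.0471 215.74
top 0.0368 217.39
base 0.0491 208.62
base 0.0482 209.22
[[ 77.6 197.  279.2]
 [ 46.8 196.6 128.8]
 [ 46.6 194.3 129.6]
 [ 46.5 197.7 129.6]
 [ 47.5 208.7 129.8]
 [ 46.1 196.6 129.6]
 [ 46.1 200.  129.5]
 [ 47.4 211.7 128.6]
 [ 45.6 196.6 129.5]
 [ 45.6 200.  129.4]
 [ 47.3 210.9 131.2]
 [ 47.6 214.5 128.7]
 [ 45.2 196.6 129.8]
 [ 45.2 200.  129.7]
 [ 46.6 210.6 130.5]
 [ 47.5 213.6 131.3]
 [ 44.6 196.5 129.3]
 [ 44.7 200.1 129.3]
 [ 46.4 210.5 131.7]
 [ 46.8 214.  130.1]
 [ 44.4 195.4 130.4]
 [ 44.2 200.1 129.4]
 [ 45.8 210.8 131.1]
 [ 46.4 214.2 130.1]
 [ 43.9 195.3 130. ]
 [ 44.  198.9 130.7]
 [ 45.1 209.2 131.3]
 [ 45.8 212.5 131.4]
 [ 46.5 215.8 131. ]
 [ 43.3 197.1 129.7]
 [ 43.3 200.8 129.4]
 [ 44.7 211.3 130. ]
 [ 45.5 214.6 130.2]
 [ 42.9 195.9 129.8]
 [ 77.6 197.  279.2]
 [ 44.3 210.1 131.1]
 [ 45.  213.5 131.2]
 [ 42.7 194.1 130.7]
 [ 42.4 197.7 129.9]
 [ 43.4 208.6 130.3]
 [ 44.  212.1 130.4]
 [ 44.9 215.4 131. ]
 [ 42.1 196.5 130.4]
 [ 42.  200
[... 1788 characters left out ...]
129.9]
 [ 29.7 199.8 130.4]
 [ 28.7 194.3 129. ]
 [ 29.1 199.9 130.2]
 [ 28.7 194.3 130.5]
 [ 28.7 200.8 130.4]
 [ 27.9 195.2 129.7]
 [ 27.9 201.  129.5]
 [ 27.2 196.1 129. ]
 [ 27.4 202.  129.4]
 [ 26.8 196.1 129.4]
 [ 27.2 202.  130.3]
 [ 26.7 196.1 130.6]
 [ 26.7 202.2 130.1]
 [ 25.8 196.1 129.2]
 [ 26.1 202.3 130. ]
 [ 25.3 196.  129.2]
 [ 25.8 202.3 130.4]
 [ 25.2 196.  130.3]
 [ 25.  202.5 129.6]
 [ 24.8 196.  130.6]
 [ 24.7 202.6 130.2]
 [ 24.1 196.  130.2]
 [ 24.3 202.7 130.4]
 [ 23.5 195.9 130. ]
 [ 23.5 202.9 129.7]
 [ 23.4 195.9 130.9]
 [ 22.9 203.  129.4]
 [ 22.4 195.9 129.5]
 [ 23.  203.  131. ]
 [ 22.3 195.9 130.7]
 [ 21.7 203.4 128.9]
 [ 21.4 195.8 129.8]
 [ 21.7 203.4 130.1]]
```

{"op": "carry_out", "data": {
  "commands": [
    [[0.4,0,0.4],[0,0,2],41],
    [[0.4,0,0.4],[0,0,4],41],
    [[0.4,0,0.4],[0,0,5],41],
    [[0.4,0,0.4],[0,0,5.5],41]
  ]
}}

```text
time_s: 10.6
tool_pos: [0.5, 0.0298, 0.1477]
tool_rot: [0.0, 0.832, 0.555, -0.0]
contact_force: [-3.3, 0.9, 3.4]
opening: 0.0412
```

```bash
cat >gap.py <<'E'
from h import *
import sys
exec(open("st.py").read())
T=[]
for i in range(4):
    c=info("wrist"); b,d=optics.camera("wrist"); s=sensors.sense(); M=R.from_quat(np.roll(s["tool_rot"],-1)).as_matrix(); T.append((M.T@s["torque"])[2])
P=cloud(c,d); ax=s["tool_pos"][:2]
r=P[...,:2]-ax; rr=np.hypot(r[...,0],r[...,1]); a=-np.degrees(np.arctan2(r[...,1],r[...,0]))%360
m=(abs(rr-.043)<.003)&(P[...,2]>.1275)&(P[...,2]<.133); x=np.sort(a[m])
print("Tz",np.round(T,3),"hist",[(k,int(((x>=k)&(x<k+1)).sum())) for k in range(192,228)])
cv2.imwrite("pics/%s.png"%sys.argv[1],cv2.resize(b[180:300,260:380],None,fx=4,fy=4))
E
python3 gap.py g1
```

```text
10.6 [0.5    0.0298 0.1477] F [-0.47 -3.43 -3.41] T [ 0.775 -0.341 -0.064] op 0.0412 tau6 0.014 yaw 67.39
Tz [-0.012 -0.06   0.019  0.019] hist [(192, 0), (193, 0), (194, 0), (195, 0), (196, 0), (197, 7), (198, 21), (199, 22), (200, 18), (201, 22), (202, 25), (203, 13), (204, 24), (205, 21), (206, 4), (207, 11), (208, 21), (209, 24), (210, 21), (211, 20), (212, 21), (213, 24), (214, 19), (215, 13), (216, 0), (217, 0), (218, 0), (219, 0), (220, 0), (221, 0), (222, 0), (223, 0), (224, 0), (225, 0), (226, 0), (227, 0)]
```

{"op": "carry_out", "data": {
  "commands": [
    [[0,0,0],[0,0,0.7],41],
    [[0,0,0],[0,0,0.7],41]
  ]
}}

```text
time_s: 11.05
tool_pos: [0.5001, 0.0299, 0.1477]
tool_rot: [0.0, 0.835, 0.55, -0.0]
contact_force: [-4.9, -2.0, 4.8]
opening: 0.0409
```

```bash
python3 gap.py g2
```

```text
11.05 [0.5001 0.0299 0.1477] F [-3.74 -3.72 -4.84] T [ 0.933 -0.74  -0.034] op 0.0409 tau6 0.107 yaw 66.71
Tz [ 0.005 -0.007 -0.031 -0.018] hist [(192, 0), (193, 0), (194, 0), (195, 0), (196, 0), (197, 0), (198, 13), (199, 22), (200, 18), (201, 23), (202, 26), (203, 12), (204, 26), (205, 20), (206, 7), (207, 9), (208, 23), (209, 21), (210, 22), (211, 19), (212, 24), (213, 21), (214, 19), (215, 16), (216, 0), (217, 0), (218, 0), (219, 0), (220, 0), (221, 0), (222, 0), (223, 0), (224, 0), (225, 0), (226, 0), (227, 0)]
```

```bash
sed -i 's/range(4)/range(14)/; s/np.round(T,3)/np.mean(T).round(4),np.std(T).round(3)/; s/range(192,228)/range(202,212)/' gap.py; python3 gap.py g3
```

```text
11.25 [0.5001 0.0299 0.1477] F [-2.57 -4.15 -4.63] T [ 0.931 -0.755 -0.018] op 0.041 tau6 0.002 yaw 66.73
Tz 0.0163 0.036 hist [(202, 25), (203, 13), (204, 26), (205, 19), (206, 8), (207, 9), (208, 23), (209, 22), (210, 18), (211, 22)]
```

{"op": "carry_out", "data": {
  "commands": [
    [[-0.4,-0.5,-0.3],[0,0,0.7],41],
    [[-0.4,-0.5,-0.3],[0,0,0.7],41]
  ]
}}

```text
time_s: 12.2
tool_pos: [0.4999, 0.0298, 0.1477]
tool_rot: [0.0, 0.839, 0.545, 0.0]
contact_force: [1.2, 0.0, 0.0]
opening: 0.0409
```

```bash
python3 gap.py g4
```

```text
12.2 [0.4999 0.0298 0.1477] F [ 0.52  1.13 -0.02] T [-0.09  -0.002 -0.059] op 0.0409 tau6 0.14 yaw 66.02
Tz -0.044 0.035 hist [(202, 13), (203, 23), (204, 26), (205, 15), (206, 23), (207, 14), (208, 17), (209, 23), (210, 18), (211, 22)]
```

{"op": "carry_out", "data": {
  "commands": [
    [[0,0,0],[0,0,0.7],41],
    [[0,0,0],[0,0,0.7],41]
  ]
}}

```text
time_s: 13.15
tool_pos: [0.4997, 0.0299, 0.1478]
tool_rot: [0.0, 0.842, 0.54, 0.0]
contact_force: [4.9, 0.1, -2.6]
opening: 0.0413
```

```bash
python3 gap.py g5
```

```text
13.15 [0.4997 0.0299 0.1478] F [2.16 4.41 2.63] T [-1.036  0.584 -0.129] op 0.0413 tau6 0.165 yaw 65.33
Tz -0.0691 0.03 hist [(202, 17), (203, 27), (204, 26), (205, 12), (206, 25), (207, 20), (208, 14), (209, 21), (210, 21), (211, 23)]
```

{"op": "carry_out", "data": {
  "commands": [
    [[0.2,0.5,0.3],[0,0,0.7],41],
    [[0.2,0.5,0.3],[0,0,0.7],41]
  ]
}}

```text
time_s: 14.1
tool_pos: [0.4999, 0.0298, 0.1477]
tool_rot: [-0.0, 0.845, 0.535, -0.0]
contact_force: [0.9, 0.4, 1.1]
opening: 0.0412
```

```bash
python3 gap.py g6
```

```text
14.1 [0.4999 0.0298 0.1477] F [ 0.75  0.65 -1.05] T [-0.147  0.294 -0.126] op 0.0412 tau6 0.222 yaw 64.62
Tz -0.1166 0.032 hist [(202, 19), (203, 25), (204, 14), (205, 24), (206, 26), (207, 18), (208, 12), (209, 18), (210, 23), (211, 19)]
```

View pics/g6.png

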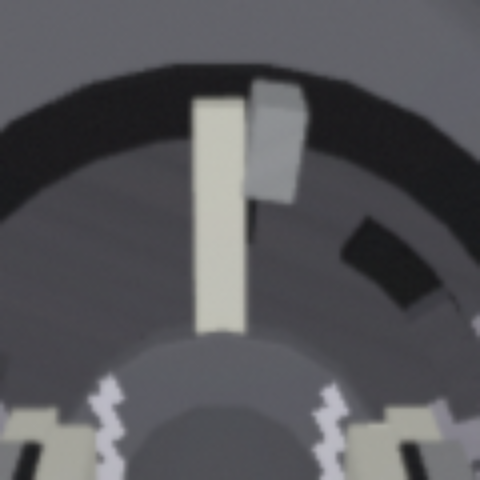

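{"op": "carry_out", "data": {
  "commands": [
    [[0,0,0],[0,0,0],44],
    [[0,0,0],[0,0,0],47],
    [[0,0,0],[0,0,0],50],
    [[0,0,0],[0,0,0],54],
    [[0,0,0],[0,0,0],60],
    [[0,0,0],[0,0,0],66],
    [[0,0,0],[0,0,0],70],
    [[0,0,-15],[0,0,0],70],
    [[0,0,-40],[0,0,0],70],
    [[0,0,-80],[0,0,0],70],
    [[0,0,-130],[0,0,0],70],
    [[0,0,-130],[0,0,0],70]
  ]
}}

```text
time_s: 16.3
tool_pos: [0.5016, 0.0295, 0.2827]
tool_rot: [0.003, 0.845, 0.535, 0.003]
contact_force: [1.0, 0.6, -0.0]
opening: 0.0698
```

```bash
python3 st.py; python3 - <<'E'
from h import *
s=sensors.sense(); c=info("wrist"); b,d=optics.camera("wrist"); P=cloud(c,d)
o=proj(c,[.5,.029,.13]).astype(int); print(o)
cv2.imwrite("pics/w6.png",cv2.resize(b[o[1]-70:o[1]+80,o[0]-75:o[0]+75],None,fx=4,fy=4,interpolation=cv2.INTER_CUBIC))
M=R.from_quat(np.roll(s["tool_rot"],-1)).as_matrix(); e=M[:2,0]; n=M[:2,1]
rel=P[...,:2]-[.4999,.0298]; A=rel@e; N=rel@n
for nm,m in {"A":(P[...,2]>.1605)&(P[...,2]<.166)&(A>.014)&(A<.04)&(abs(N)<.02),"B":(P[...,2]>.1605)&(P[...,2]<.166)&(A<-.014)&(A>-.04)&(abs(N)<.02)}.items():
    print(nm,m.sum(),np.percentile(A[m],[2,50,98]).round(4),np.percentile(N[m],[2,50,98]).round(4))
g=b.min(2); m=(P[...,2]>.129)&(P[...,2]<.136)&(np.hypot(P[...,0]-.55,P[...,1]+.09)<.02)&(g>150)
print("feed",m.sum(),P[m].mean(0),P[m].min(0),P[m].max(0))
E
```

```text
16.3 [0.5016 0.0295 0.2827] F [1.   0.66 0.03] T [-0.004  0.023 -0.07 ] op 0.0698 tau6 -0.0 yaw 64.63
[313 225]
A 167 [0.0199 0.0225 0.0251] [-0.0092 -0.0002  0.0099]
B 180 [-0.0261 -0.0233 -0.0204] [-0.008   0.0015  0.0114]<stdin>:10: RuntimeWarning: Mean of empty slice.
  ret = um.true_divide(
Traceback (most recent call last):
ValueError: zero-size array to reduction operation minimum which has no identity
```

View pics/w6.png

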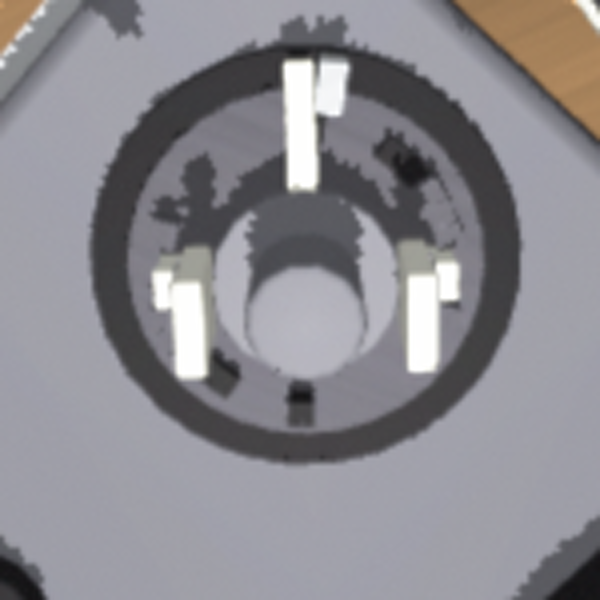

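```bash
cat > pg.py <<'E'
from h import *
def run(b,d,c,ax):
    P=cloud(c,d); g=cv2.cvtColor(b,cv2.COLOR_BGR2GRAY).astype(np.float32)
    # polar unwrap at plane z=.13: brightness vs cw angle at several radii
    for r in (.037,.039,.041,.043,.045,.047):
        th=np.radians(np.arange(185,232,.5)); pts=np.c_[ax[0]+r*np.cos(-th),ax[1]+r*np.sin(-th),np.full(len(th),.13)]
        uv=np.array([proj(c,p) for p in pts],np.float32); v=cv2.remap(g,uv[:,0][None],uv[:,1][None],cv2.INTER_LINEAR)[0]
        i=int(np.argmax(v[10:50]))+10
        print(int(r*1e3)," ".join("%d"%k for k in v[::2]))
E
python3 - <<'E'
from pg import *
f=np.load("w5.npz"); print("w5"); run(f["b"],f["d"],(f["K"],f["R"],f["t"]),(.4999,.0294))
c=info("wrist"); b,d=optics.camera("wrist"); np.savez("w6.npz",b=b,d=d,K=c[0],R=c[1],t=c[2]); print("now"); run(b,d,c,(.4999,.0298))
c=info("top"); b,d=optics.camera("top"); np.savez("t6.npz",b=b,d=d)
print([proj(info("wrist"),[.549,-.089,.132])])
E
```

```text
w5
37 69 69 69 68 69 70 72 102 180 192 192 192 192 192 192 192 158 68 26 23 24 24 39 110 129 132 133 135 136 138 137 134 106 73 70 71 71 71 71 70 70 71 70 70 70 51 28
39 67 69 70 71 72 72 71 92 171 192 192 191 192 191 191 191 159 77 54 57 60 63 102 124 141 144 143 142 141 141 140 137 98 72 71 70 70 71 70 70 70 71 72 70 71 71 70
41 72 72 72 72 71 72 71 77 153 192 192 191 192 191 191 190 151 82 71 71 72 97 116 120 140 144 145 145 144 143 143 139 90 71 70 70 70 70 71 70 71 69 69 70 70 70 69
43 68 66 67 68 65 64 64 70 133 189 192 192 192 192 192 189 133 69 69 69 67 85 114 117 137 142 142 142 142 144 145 121 57 49 46 43 40 40 40 39 37 30 30 29 28 28 28
45 27 27 26 27 28 27 26 29 96 185 192 192 192 192 192 189 97 31 28 26 27 40 106 118 136 144 144 143 142 141 141 118 40 27 27 28 27 26 27 28 28 26 28 26 26 27 25
47 28 27 26 28 28 27 26 28 65 166 175 174 174 174 175 162 62 28 27 27 27 31 99 118 133 141 143 140 141 141 140 93 30 27 27 27 27 27 27 28 24 27 28 27 27 26 28
now
37 123 124 125 126 127 127 127 127 127 126 126 126 131 159 224 252 254 254 254 254 254 253 250 245 239 235 234 231 231 2
[... 276 characters left out ...]
 115 117 110 107 110 115 116 115 112 114 135 187 250 253 254 254 254 254 252 243 215 232 243 246 246 246 246 243 198 148 119 109 107 110 109 105 106 111 108 106 105 101 98 101
43 62 63 62 60 59 59 55 55 52 51 55 57 61 79 168 235 253 254 254 254 254 250 228 167 227 241 243 243 244 244 236 198 110 70 61 61 61 61 60 62 62 62 61 61 61 61 60
45 60 59 59 60 60 60 60 60 60 60 60 60 60 74 143 221 253 254 254 254 254 244 192 138 230 241 243 243 243 243 240 180 101 65 60 60 59 59 59 60 60 60 60 60 60 60 60
47 59 59 60 59 59 58 58 59 58 58 59 59 59 64 98 162 198 198 195 196 198 184 127 109 190 215 210 201 197 198 195 131 73 61 61 60 60 60 60 60 60 59 59 59 60 60 61
[array([223.71930542, 327.35401488])]
```

```bash
python3 - <<'E'
from pg import *
f=np.load("w5.npz"); c=(f["K"],f["R"],f["t"])
def edges(b,c,ax,off,z=.13):
    g=cv2.cvtColor(b,cv2.COLOR_BGR2GRAY).astype(np.float32)
    for r in (.039,.041,.043,.045):
        th=np.radians(np.arange(190,226,.25)-off); uv=np.array([proj(c,[ax[0]+r*np.cos(t),ax[1]-r*np.sin(t),z]) for t in th],np.float32)
        v=cv2.remap(g,uv[:,0][None],uv[:,1][None],cv2.INTER_CUBIC)[0]; gr=np.gradient(cv2.GaussianBlur(v[None],(1,5),0)[0]); k=np.argsort(-abs(gr))
        out=[]
        for i in k:
            if all(abs(i-j)>5 for j in out) and abs(gr[i])>3: out.append(i)
        print(r,sorted([(190+.25*i,round(float(gr[i]),1)) for i in out]))
def paste(fn):
    b=np.zeros((480,640,3),np.uint8); b[180:300,260:380]=cv2.resize(cv2.imread(fn),(120,120),interpolation=cv2.INTER_AREA); return b
for n,y in(("g2",66.71),("g4",66.02),("g6",64.62)): print(n); edges(paste(f"pics/{n}.png"),c,(.4999,.0296),72.91-y)
f=np.load("w6.npz"); print("now"); edges(f["b"],(f["K"],f["R"],f["t"]),(.4999,.0297),0)
f=np.load("w1.npz"); c1=(f["K"],f["R"],f["t"]); print("w1 post (unloaded)"); edges(f["b"],c1,(.5001,.0285),0)
E
```

```text
g2
0.039 [(np.float64(198.25), 20.2), (np.float64(206.75), -11.0), (np.float64(216.5), -12.4)]
0.041 [(np.float64(198.5), 21.1), (np.float64(206.75), -13.8), (np.float64(208.25), 3.8), (np.float64(216.0), -12.5)]
0.043 [(np.float64(198.75), 22.4), (np.float64(206.5), -15.1), (np.float64(208.25), 5.1), (np.float64(216.0), -16.4)]
0.045 [(np.float64(199.0), 30.8), (np.float64(206.25), -22.3), (np.float64(207.75), 8.2), (np.float64(215.75), -22.5)]
g4
0.039 [(np.float64(199.0), 20.7), (np.float64(207.5), -10.3), (np.float64(217.0), -12.7)]
0.041 [(np.float64(199.25), 21.1), (np.float64(207.5), -12.6), (np.float64(216.75), -13.3)]
0.043 [(np.float64(199.5), 24.1), (np.float64(207.5), -13.4), (np.float64(209.0), 4.5), (np.float64(216.5), -18.2)]
0.045 [(np.float64(199.75), 30.8), (np.float64(207.25), -17.2), (np.float64(208.75), 7.2), (np.float64(216.5), -23.1)]
g6
0.039 [(np.float64(200.25), 21.6), (np.float64(209.0), -8.9), (np.float64(218.0), -13.3)]
0.041 [(np.float64(200.5), 21.9), (np.float64(208.75), -12.8), (np.float64(217.5), -13.0)]
0.043 [(np.float64(200.75), 23.9), (np.float64
[... 1122 characters left out ...]
float64(216.75), -11.3), (np.float64(218.25), -19.2), (np.float64(219.75), -8.1)]
0.041 [(np.float64(203.5), 9.8), (np.float64(205.0), 6.2), (np.float64(207.75), 5.0), (np.float64(209.25), 14.5), (np.float64(216.75), -6.0), (np.float64(218.25), -23.8), (np.float64(219.75), -5.0)]
0.043 [(np.float64(203.0), 3.3), (np.float64(204.5), 9.3), (np.float64(206.0), 3.3), (np.float64(208.25), 5.2), (np.float64(209.75), 13.0), (np.float64(211.25), 3.1), (np.float64(216.0), -8.5), (np.float64(217.5), -20.5), (np.float64(219.0), -6.1)]
0.045 [(np.float64(205.25), 9.2), (np.float64(207.75), 3.5), (np.float64(209.25), 15.1), (np.float64(216.0), -3.7), (np.float64(217.5), -24.3), (np.float64(219.0), -5.5)]
```

{"op": "carry_out", "data": {
  "commands": [
    [[-14,15,0],[0,0,0],60],
    [[-28,31,0],[0,0,0],40],
    [[-43,46,0],[0,0,0],20],
    [[-57,62,0],[0,0,0],0],
    [[-71,77,0],[0,0,0],0],
    [[-85,92,0],[0,0,0],0],
    [[-85,92,30],[0,0,0],0],
    [[-85,92,60],[0,0,0],0],
    [[-85,92,90],[0,0,0],0],
    [[-85,92,110],[0,0,0],0],
    [[-85,92,110],[0,0,0],0],
    [[-85,92,110],[0,0,0],0]
  ]
}}

```text
time_s: 17.95
tool_pos: [0.5473, -0.0867, 0.1687]
tool_rot: [0.001, 0.845, 0.535, 0.0]
contact_force: [-0.3, -0.2, 0.7]
opening: 0.0001
```

```bash
python3 st.py; python3 - <<'E'
from h import *
c=info("wrist"); b,d=optics.camera("wrist"); cv2.imwrite("pics/w7.png",b); P=cloud(c,d); print(proj(c,[.5485,-.087,.132]))
g=b.min(2); m=(P[...,2]>.128)&(P[...,2]<.137)&(np.hypot(P[...,0]-.549,P[...,1]+.088)<.02)&(g>100)
if m.sum(): print(m.sum(),P[m].mean(0),np.percentile(P[m],[1,99],axis=0))
E
```

```text
17.95 [ 0.5473 -0.0867  0.1687] F [-0.25 -0.17 -0.68] T [0.056 0.011 0.004] op 0.0001 tau6 -0.005 yaw 64.63
[315.95523389 285.26371926]
1062 [ 0.54479299 -0.08637272  0.13131418] [[ 0.53643277 -0.09975322  0.12826981]
 [ 0.55760074 -0.0759686   0.13294075]]
```

View pics/w7.png

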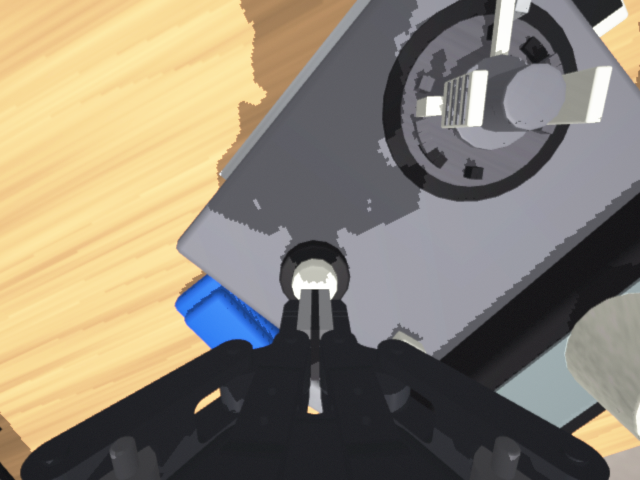

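{"op": "carry_out", "data": {
  "commands": [
    [[0,0,10],[0,0,0],0],
    [[0,0,20],[0,0,0],0],
    [[0,0,25],[0,0,0],0],
    [[0,0,28],[0,0,0],0],
    [[0,0,30],[0,0,0],0],
    [[0,0,32],[0,0,0],0],
    [[0,0,32.5],[0,0,0],0]
  ]
}}

```text
time_s: 18.88
tool_pos: [0.5467, -0.0863, 0.1368]
tool_rot: [0.0, 0.845, 0.535, 0.0]
contact_force: [-9.3, 2.6, 18.5]
opening: -0.0
```

{"op": "carry_out", "data": {
  "commands": [
    [[0,0,1],[0,0,0],0],
    [[0,0,1],[0,0,0],0]
  ]
}}

```text
time_s: 19.12
tool_pos: [0.5468, -0.0864, 0.1367]
tool_rot: [0.001, 0.845, 0.535, 0.0]
contact_force: [-11.1, 3.6, 23.1]
opening: 0.0
```

{"op": "carry_out", "data": {
  "commands": [
    [[0,0,-3],[0,0,0],0],
    [[0,0,-6],[0,0,0],0],
    [[0,0,-10],[0,0,0],0],
    [[0,0,-20],[0,0,0],0],
    [[0,0,-50],[0,0,0],0],
    [[0,0,-100],[0,0,0],0],
    [[0,0,-130],[0,0,0],0],
    [[0,0,-130],[0,0,0],0],
    [[0,0,-130],[0,0,0],0]
  ]
}}

```text
time_s: 20.25
tool_pos: [0.5466, -0.0864, 0.2633]
tool_rot: [-0.0, 0.845, 0.535, -0.0]
contact_force: [-0.5, 0.1, -0.6]
opening: -0.0
```

```bash
python3 st.py; python3 - <<'E'
from h import *
for n in("wrist","scene"):
    c=info(n); b,d=optics.camera(n); P=cloud(c,d)
    if n=="scene":
        o=np.load("scene0.npz")["b"]; df=cv2.absdiff(b,o).max(2)[210:390,200:460]; print("scene diff px",(df>60).sum())
    m=(P[...,2]>.124)&(P[...,2]<.137)&(np.hypot(P[...,0]-.547,P[...,1]+.087)<.012)
    print(n,"feed z",m.sum(),np.median(P[m][:,2]) if m.sum() else None)
    M=np.array([[np.cos(np.radians(66.2)),np.sin(np.radians(66.2))],[np.sin(np.radians(66.2)),-np.cos(np.radians(66.2))]])
    r=(P[...,:2]-[.4999,.0297])@M; k=(P[...,2]>.1595)&(P[...,2]<.166)&(abs(r[...,1])<.015)
    for s in(1,-1):
        q=k&(s*r[...,0]>.0145)&(s*r[...,0]<.035); print(n,"tab",s,q.sum(),np.percentile(s*r[...,0][q],[2,50,98]).round(4) if q.sum() else None)
E
```

```text
20.25 [ 0.5466 -0.0864  0.2633] F [-0.18 -0.52  0.61] T [ 0.     0.037 -0.011] op -0.0 tau6 -0.0 yaw 64.63
wrist feed z 659 0.1315716924859951
wrist tab 1 324 [0.0193 0.0221 0.0255]
wrist tab -1 318 [0.0206 0.0237 0.0265]
scene diff px 106
scene feed z 70 0.13088023090385076
scene tab 1 21 [0.0203 0.0234 0.026 ]
scene tab -1 23 [0.0183 0.0219 0.0252]
```

```bash
python3 -c "
from workcell import workorder; print(workorder.hand_in())"
```

```text
the job is handed in; nothing more can be done
None
```

The dial is turned to its stop with both tabs snapped out again, and the feed button was then pressed and let up. I handed the job in at about 20 s, with the arm clear. No verdict is reported.

**Dial:** I pinched both tabs fully in (opening about 41 mm at 25 N) and turned the dial about 71° clockwise. I stopped when the resisting torque rose to about 0.12 N m, friction included, against the 0.3 N m limit.

**Tabs:** After release the outer faces measured about 52 mm apart in the wrist view and 51 mm in the scene view, against 52 mm at rest. Both are in their notches.

**Pointer:** It sprang back about 1.4° (my readings ranged from 1.4° to 2°) when I let go. The images put it at the point of first touch, to within about 0.5°, so I can't rule out a hair's gap, though it is well within the notch range.

**Feed button:** I pressed until the fingertips bottomed at about 6.3 mm, with roughly 20 N down and 10 N sideways. It came back to its rest height (131.6 mm measured, 132 mm nominal).

**Rest of the desk:** Comparing before and after pictures from the scene camera over the printer and the items around it, about 100 pixels changed. I took these to be arm shadow or the dial itself and did not look further.

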